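# Charge the bench tumbler with a scoop of stones and start it

### The job

Using the hand scoop, and without handling the stones with the fingers, move at least three of the tumbling stones from the grey crate into the orange bowl of the bench tumbler; every stone must end up in the bowl or still in the crate, none spilled. Then stand the empty scoop flat on the bench and start the tumbler: push its sprung knob down, turn it clockwise from the white mark to the green mark and let it spring back up locked there. Leave the other things on the bench where they are.

Things in the scene. Friction and masses are not known exactly. Their poses are not given: they have to be found in the camera images.
- scoop: steel hand scoop, 137 x 101 x 112 mm, open at the nose. Origin on its flat underside, own +x to the nose, z up. Floor 2.5 mm thick from x = -55 to the lip at x = 70 mm, 96 mm wide inside. Side walls 50 mm high behind, sloping down to end at x = 36; back wall at x = -55. A rod behind carries a round black grip over the bowl: 22 mm thick, along x from -34 to 58 mm, axis at z = 101 mm. Starts flat
- scoop_grip (a point): middle of the scoop's black grip, on its axis, at (10, 0, 101) mm in the scoop's frame
- scoop_lip (a point): middle of the scoop's front lip, underside, at (70, 0, 0) mm in the scoop's frame
- crate: grey plastic crate, fixed to the bench, 292 x 212 mm over the rim, 72 mm high. Origin: centre of its underside (bench height), own x along its long side, z up. Inside 272 (x) by 192 mm (y), floor 4 mm above the bench. At the start the stones lie in the half towards own +x (away from the robot) and the other half is empty
- tumbler: bench tumbler, fixed. Origin on the axis of its round orange bowl at bench height; own -x points to its control pod (roughly to the robot), z up. Bowl: 234 mm wide over the rim, rim 145 mm and inner floor 74 mm above the bench, inside 148 mm wide at the floor, 216 mm at the rim; a blunt cone 54 mm wide, 43 mm high in its middle. Grey pod 88 x 104 x 75 mm centred at x = -163 mm, knob on top
- bowl_center (a point): point on the bowl's axis, 105 mm above the bench, inside the bowl
- bowl_rim (a point): point on the bowl's axis at the height of its rim (145 mm above the bench)
- knob_grip (a point): on the knob's upright axis, 118 mm above the bench when up: the height to grip. Black knob: skirt 59 mm wide (86 to 94 mm above the bench, in a steel collar 75 mm wide, 10 mm high) under a bar grip 54 mm long, 16 mm thick, reaching from 94 to 128 mm. The point turns with the knob: own x along the bar, y across it; the white line on the bar points to own -x
- knob_press (a joint): how far the knob is pushed down, m: 0 up (its spring holds it there, 3.5 N), 0.0105 fully down (about 8 N). Above the first 6.5 mm of that travel, lugs inside lock the knob against turning, except for the play in its two notches (about 0.1 rad)
- knob_turn (a joint): angle of the knob, rad: 0 at the white mark (stop; the bar's line points along the tumbler's -x), growing clockwise seen from above, end stop at 1.25. Green mark (run) at 1.2: its notch takes the lug from 1.1 to the end stop, so the knob springs fully up there and nowhere between
- stone_0: one of eight off-white ceramic tumbling stones: a triangular prism with rounded edges, 30 mm across, 20 mm thick, 20 g. Origin: centre of one flat face, own z the prism's axis (at the start the stone lies flat on the crate's floor, this face down)
- stone_1: one of eight off-white ceramic tumbling stones: a triangular prism with rounded edges, 30 mm across, 20 mm thick, 20 g. Origin: centre of one flat face, own z the prism's axis (at the start the stone lies flat on the crate's floor, this face down)
- stone_2: one of eight off-white ceramic tumbling stones: a triangular prism with rounded edges, 30 mm across, 20 mm thick, 20 g. Origin: centre of one flat face, own z the prism's axis (at the start the stone lies flat on the crate's floor, this face down)
- stone_3: one of eight off-white ceramic tumbling stones: a triangular prism with rounded edges, 30 mm across, 20 mm thick, 20 g. Origin: centre of one flat face, own z the prism's axis (at the start the stone lies flat on the crate's floor, this face down)
- stone_4: one of eight off-white ceramic tumbling stones: a triangular prism with rounded edges, 30 mm across, 20 mm thick, 20 g. Origin: centre of one flat face, own z the prism's axis (at the start the stone lies flat on the crate's floor, this face down)
- stone_5: one of eight off-white ceramic tumbling stones: a triangular prism with rounded edges, 30 mm across, 20 mm thick, 20 g. Origin: centre of one flat face, own z the prism's axis (at the start the stone lies flat on the crate's floor, this face down)
- stone_6: one of eight off-white ceramic tumbling stones: a triangular prism with rounded edges, 30 mm across, 20 mm thick, 20 g. Origin: centre of one flat face, own z the prism's axis (at the start the stone lies flat on the crate's floor, this face down)
- stone_7: one of eight off-white ceramic tumbling stones: a triangular prism with rounded edges, 30 mm across, 20 mm thick, 20 g. Origin: centre of one flat face, own z the prism's axis (at the start the stone lies flat on the crate's floor, this face down)
- glue: white glue bottle, 140 mm long, lying on the bench; a bystander
- tin: round tin with a blue lid, 68 mm wide, 25 mm high; a bystander
- offcut: planed block of brown wood, 50 x 70 x 36 mm; a bystander

How it is judged:
By the outcome, as a careful person would: the job done as asked, in the order asked, and still so for the second after the job is handed in, with the robot touching nothing.
It also fails if it takes over 72 s, if anything falls off the work surface, if the arm or the gripper's body presses on something with over 40 N, if the wrist force passes 120 N, or if a joint passes its speed limit or range.

### The arm

A 6-joint arm with a two-finger parallel gripper is mounted at the origin on a cart in front of the work surface, level with it; the furniture and walls round the work are solid. World frame = base frame: x ahead of the robot, y to its left, z up, the work surface at z = 0. Lengths are in m, angles in degrees, forces in N, time in s.
With the tool pointing down it reaches from about 0.375 to 0.825 m from the base axis. Payload 5.5 kg.
Tool frame: the origin (TCP) lies midway between the tips of the shut fingers; the grasp point (between the pads) lies 19 mm behind it; z points along the fingers, y is the line along which they close (so a half turn about z gives the same grasp; the last joint's range is limited). The gripper opens to 85 mm and grips with 20 to 120 N. Pads are 22 mm wide; open, the fingers measure 114 mm over their backs; the gripper's body (76 mm by 85 mm) begins 54 mm behind the grasp point. The pads swing forward as they close: fully open they stand 13 mm farther back than shut.
Start: joints at [70.76, 17.962, -2.699, 69.339, 0, 90], TCP at [0.198, 0.566, 0.231] pointing down, gripper open.
Joint ranges: [-152.73, 152.73], [-39.44, 99.34], [-58.76, 71.6], [-118.89, 123.64], [-81.53, 83.1], [-180, 180]. Speed limits (degrees/s): [136.94, 136.94, 172.46, 180, 180, 180].

### API

Orientations are given as [roll, pitch, yaw] about the fixed x, y, z axes, in that order (R = Rz(yaw) Ry(pitch) Rx(roll)).
In Python, from rig import get_state, get_image, camera_info, job_done, find_in, trace, place_of gives the robot as it stands. The module is installed in compiled form; this text tells all that it offers.
- The arm moves only by the tool step_arm, never from a script. Its argument "motion" is a list of rows, each an object with "turn": the turn, a rotation vector about the tool's x, y, z normalised to -1 to 1, where 1 is 180 degrees, a list of three; "delta_pos": the shift along the tool's x, y, z normalised to -1 to 1, where 1 is 300 mm, a list of three; "gripper": the opening, from -1 (shut) to 1 (fully open). In form: [{"turn": [ax, ay, az], "delta_pos": [x, y, z], "gripper": gripper}, ...]. A call has 1 to 10 rows; each row is the pose to reach, as a shift and turn from the pose commanded when the call began, along the tool's axes at that moment, turning the shorter way round; what a row does not reach only later rows make up. A row lasts 1/12 s, in which the tool goes at most 41.7 mm and 7.16 degrees, less where a joint would pass 70% of its speed; a pose out of reach is approached as far as the arm can. A call with a number of a shift or a turn outside -1 to 1 is refused whole. A call with a gripper value outside its range is refused whole. The fingers move at their own pace and stop on an object; "squeeze" is the grip in N (left out, the last holds). Time passes only in rows, so rows that repeat a pose let the fingers close. It gives the time, the measured TCP pose, the force, the opening and the grip force at its end, in the units of the state.
- get_state(): the state, without advancing time (a new reading comes with each control period).
- get_image(name): name is "side" or "top"; returns the picture (400x640x3 uint8, red, green, blue); there is no depth.
- camera_info(name): a dict with "camera_matrix" (3x3 intrinsics, pixels), "R" (3x3) and "t" (3): a world point X has camera coordinates R X + t. Camera axes: x right, y down, z forward; pixel columns grow to the right and rows downward; lengths in m; the calibration is good to about 2 mm. A picture is of the moment at which its call begins. camera_info takes no time and is no camera call.
- job_done(): hands the job in; it is judged then, once.
Trained networks look in the newest picture that a camera, given by its name, has taken for a name from the list of things; names that differ only in an ending like _2 or _b are one class to them, and where a whole thing is asked for, a point or a joint stands for the part that bears it (a point fixed in the world has none). Each returns a list of dicts, best first, with "score" (0 to 1); they miss things now and then, are a little off and sometimes report something else, mostly with a low value. They report only what shows in the picture. A call takes as long as a camera call.
- find_in(camera, name): "xyz" ([x, y, z] in m, in world coordinates, good to about 4 mm: the middle of the surface that is visible of it).
- trace(camera, name): "pixels" (400x640 bool, what is visible of it).
- place_of(camera, name): "xyz" ([x, y, z] in m, in world coordinates, good to about 4 mm: a listed point, or the origin of a listed thing).
The state is a dict: "time_s": time; "joint_pos": joint angles; "qvel": joint speeds; "joint_torque": joint torques, N m; "position": TCP position; "tcp_rot": TCP orientation; "ft_force": force on the tool from outside, world axes, zero at the start; "torque": the same for the moment, N m; "gripper_width": opening from 0.0 (shut) to 1.0 (fully open); "gripper_force": force on a finger pad.
Only numpy, scipy, OpenCV 4.12 (cv2) and the standard library are available. Lean on these libraries where they do the work, as an engineer would, in place of code of your own. Each camera call takes 0.05 s, during which the arm holds its last target. There are 200 camera calls.

## Working session

There is one attempt and no reset: what is moved stays moved. The work goes in short steps, Python scripts to look and compute and a tool call to move; the robot and the scene stay as the last step left them, time stands still between calls to the robot, and variables do not carry over. Pictures are saved under pics/ and viewed, at most 10 in all, crops included, and the job is handed in when it is done.

Besides the shell and the picture viewer there is one more tool, called after "Request:" as name([rows], argument=value, ...), one row to a line, values as JSON. step_arm: Moves the arm, as the interface text tells. Scaled input: -1 to 1 covers 300 mm each way for a shift and 180 degrees each way for a turn. Its arguments: {"type":"object","properties":{"motion":{"type":"array","items":{"type":"object","properties":{"turn":{"type":"array","items":{"type":"number","minimum":-1,"maximum":1}},"delta_pos":{"type":"array","items":{"type":"number","minimum":-1,"maximum":1}},"gripper":{"type":"number"}}}},"squeeze":{"type":"number"}},"required":["motion"]}

```bash
mkdir -p pics
python3 - <<'E'
from rig import *
import cv2,numpy as np
for c in("top","side"):
    im=get_image(c); cv2.imwrite(f"pics/{c}0.png",im[...,::-1])
    for n in("scoop","scoop_grip","scoop_lip","crate","tumbler","bowl_center","knob_grip","glue","tin","offcut"):
        r=place_of(c,n)[:1]; print(c,n,[(np.round(a["xyz"],3),round(a["score"],2)) for a in r])
    print([(np.round(a["xyz"],3),round(a["score"],2)) for a in place_of(c,"stone_0")])
print(get_state())
E
```

```text
top scoop [(array([ 0.436,  0.029, -0.   ]), 0.89)]
top scoop_grip [(array([0.442, 0.034, 0.105]), 0.55)]
top scoop_lip [(array([0.498, 0.05 , 0.001]), 0.82)]
top crate [(array([ 0.562,  0.248, -0.004]), 0.6)]
top tumbler [(array([ 0.556, -0.182, -0.003]), 0.71)]
top bowl_center [(array([ 0.562, -0.187,  0.099]), 0.87)]
top knob_grip [(array([ 0.397, -0.201,  0.119]), 0.59)]
top glue [(array([ 0.431,  0.03 , -0.002]), 0.66)]
top tin [(array([ 0.58 ,  0.452, -0.007]), 0.77)]
top offcut [(array([ 0.612, -0.017, -0.001]), 0.82)]
[(array([ 0.397, -0.2  ,  0.12 ]), 0.72), (array([0.629, 0.246, 0.008]), 0.66), (array([0.597, 0.215, 0.007]), 0.6), (array([0.603, 0.279, 0.003]), 0.6), (array([0.67 , 0.225, 0.004]), 0.59), (array([0.671, 0.254, 0.008]), 0.56), (array([0.639, 0.282, 0.005]), 0.47), (array([0.63 , 0.213, 0.004]), 0.45), (array([0.593, 0.25 , 0.004]), 0.43)]
side scoop [(array([ 0.397, -0.205,  0.119]), 0.24)]
side scoop_grip [(array([0.44 , 0.031, 0.097]), 0.96)]
side scoop_lip [(array([ 0.498,  0.049, -0.   ]), 0.72)]
side crate [(array([ 0.56 ,  0.254, -0.   ]), 0.66)]
side t
[... 613 characters left out ...]
02]), 0.38)]
{'time_s': 1.2, 'joint_pos': array([ 7.07594051e+01,  1.79635460e+01, -2.69834140e+00,  6.93381018e+01,
        7.40760448e-04,  9.00001252e+01]), 'qvel': array([ 0.01481418, -0.07726545, -0.1030145 ,  0.09021942,  0.02104887,
       -0.00066449]), 'joint_torque': array([-7.64099477e-04, -5.39469981e+01,  3.40049779e+01,  1.65441677e-03,
        1.04711539e-04,  2.57901647e-06]), 'position': array([0.19771979, 0.56649424, 0.2312879 ]), 'tcp_rot': array([ 1.79999989e+02, -7.40760472e-04,  1.60759280e+02]), 'ft_force': array([-0.27319723, -0.17928549,  0.47378058]), 'torque': array([ 0.00172042, -0.02216876,  0.03189426]), 'gripper_force': 0.0, 'gripper_width': 1.0013928280032098}
```

View pics/top0.png

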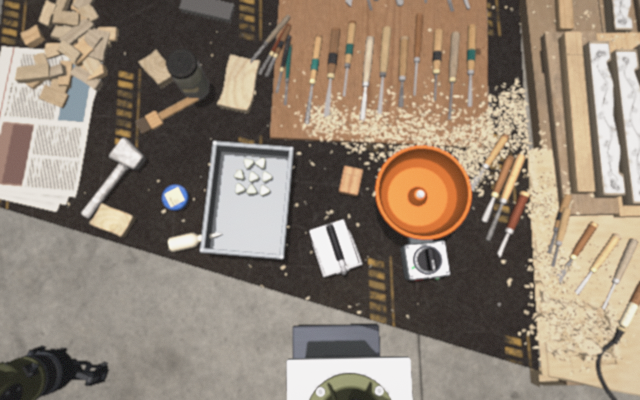

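View pics/side0.png

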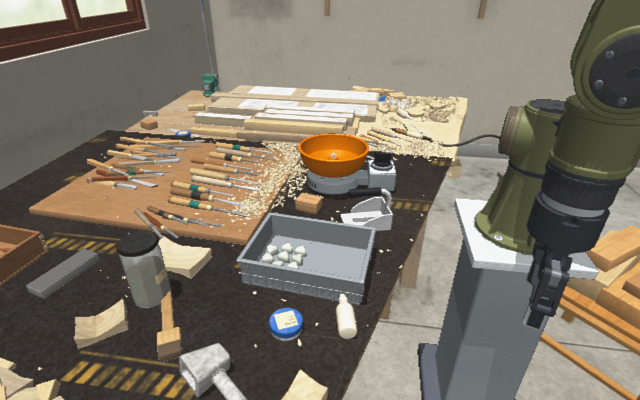

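Top view: crate around (248,200) with the stones at (253,177), scoop at (335,248), bowl at (423,193), knob at (428,260). The side view agrees. Next I'll refine the yaws.

```bash
cat > h.py <<'E'
from rig import *
import numpy as np,cv2
from scipy.spatial.transform import Rotation as Ro
def ray(c,px,z):
    i=camera_info(c);K,R,t=i["camera_matrix"],i["R"],i["t"]
    px=np.atleast_2d(px).astype(float); d=(np.linalg.inv(K)@np.c_[px,np.ones(len(px))].T).T@np.array(R)
    C=-np.array(R).T@np.array(t); return C+d*((z-C[2])/d[:,2])[:,None]
def rel(p0,r0,p1,r1):
    "rpy deg in, row numbers out"
    A=Ro.from_euler('xyz',r0,degrees=True);B=Ro.from_euler('xyz',r1,degrees=True)
    return np.round(A.inv().apply(np.subtract(p1,p0))/.3,4),np.round((A.inv()*B).as_rotvec()/np.pi,4)
def scoop2tool(grip,yaw,up=0):
    "grip point, scoop yaw, nose-up deg -> TCP pos, rpy (tool x=-scoop x)"
    R=Ro.from_euler('z',yaw,degrees=True)*Ro.from_euler('y',-up,degrees=True)
    T=R*Ro.from_matrix([[-1,0,0],[0,1,0],[0,0,-1]])
    return np.array(grip)+T.apply([0,0,D]),T.as_euler('xyz',degrees=True)
D=.017
E
python3 - <<'E'
from h import *
im=get_image("top")
def box(n,z):
    m=trace("top",n)[0]["pixels"];ys,xs=np.nonzero(m)
    P=ray("top",np.c_[xs,ys],z)[:,:2]
    print(n,cv2.minAreaRect((P*1000).astype(np.float32)),len(xs))
    return xs,ys,P
box("crate",.072);xs,ys,P=box("scoop",.0)
g=im[200:300,300:375].astype(int).sum(2); yy,xx=np.nonzero(g<110)
m=trace("top","scoop")[0]["pixels"]
k=m[yy+200,xx+300]; Q=ray("top",np.c_[xx[k]+300,yy[k]+200],.108)[:,:2]
print("grip",cv2.minAreaRect((Q*1000).astype(np.float32)),Q.mean(0))
u,s,v=np.linalg.svd(Q-Q.mean(0)); print(v[0],np.degrees(np.arctan(v[0][1]/v[0][0])),len(Q))
for c in("top","side"):print([np.round(place_of(c,n)[0]["xyz"],3) for n in("scoop_grip","scoop_lip")])
E
```

```text
crate ((564.9107666015625, 254.8038330078125), (217.9799346923828, 293.0174560546875), 84.2863540649414) 8668
scoop ((435.330322265625, 28.15822982788086), (139.33001708984375, 108.40699005126953), 17.31606674194336) 1906
grip ((0.0, 0.0), (0.0, 0.0), 0.0) [nan nan]
[1. 0.] 0.0 0
[array([0.441, 0.032, 0.101]), array([0.498, 0.052, 0.002])]
[array([0.44 , 0.031, 0.097]), array([ 0.498,  0.049, -0.   ])]<stdin>:12: RuntimeWarning: Mean of empty slice.
  ret = um.true_divide(
<stdin>:13: RuntimeWarning: Mean of empty slice.
```

Request:
step_arm([
  {"turn": [0,0,-0.03],"delta_pos": [0,0,-0.1],"gripper": 1},
], squeeze=100)

```text
time_s: 1.68
position: [0.1966, 0.5634, 0.2559]
tcp_rot: [-179.4, -0.1, 166.2]
ft_force: [0.2, -0.8, -1.5]
gripper_width: 1.003
gripper_force: 0.0
```

```bash
python3 -c "
from rig import *;s=get_state();print(s['joint_pos'],s['tcp_rot'],s['position'])"
```

```text
[7.07586389e+01 1.76584306e+01 7.84558320e-02 7.29795710e+01
 2.43623498e-03 8.45619157e+01] [-1.79443203e+02 -5.54524922e-02  1.66196442e+02] [0.19664    0.56340606 0.25589292]
```

```bash
sed -i 's/^D=.*/D=.020/' h.py
python3 - <<'E'
from h import *
s=get_state();p0=[.1977,.5665,.2613];r0=[180,0,166.16]
p,r=scoop2tool([.442,.032,.101],17.5)
print(p,r)
a=p+[0,0,.12]; print(rel(p0,r0,a,r)); print(rel(a,r,p,r))
E
```

```text
[0.442 0.032 0.081] [-180.     0.  -162.5]
(array([-1.2169, -1.5351,  0.201 ]), array([ 0.    ,  0.    , -0.1741]))
(array([0. , 0. , 0.4]), array([0., 0., 0.]))
```

Request:
step_arm([
  {"turn": [0,0,0],"delta_pos": [-0.6,-0.77,0.1],"gripper": 1},
  {"turn": [0,0,0],"delta_pos": [-0.6,-0.77,0.1],"gripper": 1},
  {"turn": [0,0,0],"delta_pos": [-0.6,-0.77,0.1],"gripper": 1},
  {"turn": [0,0,0],"delta_pos": [-0.6,-0.77,0.1],"gripper": 1},
  {"turn": [0,0,0],"delta_pos": [-0.6,-0.77,0.1],"gripper": 1},
  {"turn": [0,0,0],"delta_pos": [-0.6,-0.77,0.1],"gripper": 1},
  {"turn": [0,0,0],"delta_pos": [-0.6,-0.77,0.1],"gripper": 1},
  {"turn": [0,0,0],"delta_pos": [-0.6,-0.77,0.1],"gripper": 1},
])

```text
time_s: 2.35
position: [0.3185, 0.2934, 0.2307]
tcp_rot: [-179.8, 0.1, 165.8]
ft_force: [-0.2, -0.2, -0.2]
gripper_width: 0.997
gripper_force: 0.0
```

Request:
step_arm([
  {"turn": [0,0,-0.1741],"delta_pos": [-0.6169,-0.7651,0.101],"gripper": 1},
  {"turn": [0,0,-0.1741],"delta_pos": [-0.6169,-0.7651,0.101],"gripper": 1},
  {"turn": [0,0,-0.1741],"delta_pos": [-0.6169,-0.7651,0.101],"gripper": 1},
  {"turn": [0,0,-0.1741],"delta_pos": [-0.6169,-0.7651,0.101],"gripper": 1},
  {"turn": [0,0,-0.1741],"delta_pos": [-0.6169,-0.7651,0.101],"gripper": 1},
  {"turn": [0,0,-0.1741],"delta_pos": [-0.6169,-0.7651,0.101],"gripper": 1},
  {"turn": [0,0,-0.1741],"delta_pos": [-0.6169,-0.7651,0.101],"gripper": 1},
  {"turn": [0,0,-0.1741],"delta_pos": [-0.6169,-0.7651,0.101],"gripper": 1},
  {"turn": [0,0,-0.1741],"delta_pos": [-0.6169,-0.7651,0.101],"gripper": 1},
])

```text
time_s: 3.1
position: [0.4444, 0.0263, 0.2006]
tcp_rot: [-179.8, 0.0, -162.9]
ft_force: [-0.1, 1.2, -0.1]
gripper_width: 0.998
gripper_force: 0.0
```

Request:
step_arm([
  {"turn": [0,0,0],"delta_pos": [0,0,0.1],"gripper": 1},
  {"turn": [0,0,0],"delta_pos": [0,0,0.1],"gripper": 1},
  {"turn": [0,0,0],"delta_pos": [0,0,0.1],"gripper": 1},
])

```text
time_s: 3.35
position: [0.4406, 0.0319, 0.1702]
tcp_rot: [179.9, -0.2, -162.5]
ft_force: [0.9, 0.4, 0.6]
gripper_width: 0.999
gripper_force: 0.0
```

Run:
```python
from h import *
im=get_image("side");cv2.imwrite("pics/s1.png",cv2.resize(im[150:270,300:460],(800,600))[...,::-1])
print([np.round(place_of("side",n)[0]["xyz"],3) for n in("scoop_grip","scoop_lip")])
s=get_state();print(s["position"],s["tcp_rot"])
```

```text
[array([0.444, 0.034, 0.099]), array([ 0.562,  0.259, -0.003])]
[0.4424791  0.03265136 0.17210051] [-1.79986836e+02  6.51166628e-02 -1.62429439e+02]
```

Request:
step_arm([
  {"turn": [0,0,0],"delta_pos": [0,0,0.1],"gripper": 1},
  {"turn": [0,0,0],"delta_pos": [0,0,0.2],"gripper": 1},
  {"turn": [0,0,0],"delta_pos": [0,0,0.3],"gripper": 1},
  {"turn": [0,0,0],"delta_pos": [0,0,0.3],"gripper": 1},
  {"turn": [0,0,0],"delta_pos": [0,0,0.3],"gripper": -1},
  {"turn": [0,0,0],"delta_pos": [0,0,0.3],"gripper": -1},
  {"turn": [0,0,0],"delta_pos": [0,0,0.3],"gripper": -1},
  {"turn": [0,0,0],"delta_pos": [0,0,0.3],"gripper": -1},
  {"turn": [0,0,0],"delta_pos": [0,0,0.3],"gripper": -1},
  {"turn": [0,0,0],"delta_pos": [0,0,0.3],"gripper": -1},
], squeeze=100)

```text
time_s: 4.33
position: [0.4432, 0.0321, 0.0825]
tcp_rot: [-180.0, 0.1, -162.5]
ft_force: [-1.7, 0.2, 8.3]
gripper_width: 0.225
gripper_force: 97.4
```

Request:
step_arm([
  {"turn": [0,0,0],"delta_pos": [0,0,0],"gripper": -1},
  {"turn": [0,0,0],"delta_pos": [0,0,0],"gripper": -1},
  {"turn": [0,0,0],"delta_pos": [0,0,0],"gripper": -1},
  {"turn": [0,0,0],"delta_pos": [0,0,0],"gripper": -1},
])

```text
time_s: 4.67
position: [0.4432, 0.0321, 0.0825]
tcp_rot: [-180.0, 0.1, -162.5]
ft_force: [-1.7, -0.4, 7.7]
gripper_width: 0.227
gripper_force: 97.4
```

```bash
sed -i 's/^D=.*/D=.019/' h.py
python3 - <<'E'
from h import *
p0=[.442,.032,.081];r0=[180,0,-162.5]
p,r=scoop2tool([.5113,.2561,.101+.12],-5.7,0)
print(p,r,rel(p0,r0,p,r))
E
```

```text
[0.5113 0.2561 0.202 ] [180.    0.  174.3] (array([-0.4449,  0.643 , -0.4033]), array([-0.    , -0.    ,  0.1289]))
```

Request:
step_arm([
  {"turn": [0,0,0],"delta_pos": [0,0,-0.1],"gripper": -1},
  {"turn": [0,0,0],"delta_pos": [0,0,-0.2],"gripper": -1},
  {"turn": [0,0,0],"delta_pos": [0,0,-0.3],"gripper": -1},
  {"turn": [0,0,0],"delta_pos": [0,0,-0.4],"gripper": -1},
  {"turn": [0,0,0],"delta_pos": [0,0,-0.4],"gripper": -1},
])

```text
time_s: 5.08
position: [0.4454, 0.0322, 0.2068]
tcp_rot: [-179.9, 0.5, -162.5]
ft_force: [1.6, 0.5, -1.7]
gripper_width: 0.221
gripper_force: 98.9
```

Request:
step_arm([
  {"turn": [0,0,0.02],"delta_pos": [-0.05,0.07,0],"gripper": -1},
  {"turn": [0,0,0.05],"delta_pos": [-0.12,0.17,0],"gripper": -1},
  {"turn": [0,0,0.08],"delta_pos": [-0.19,0.275,0],"gripper": -1},
  {"turn": [0,0,0.11],"delta_pos": [-0.26,0.375,0],"gripper": -1},
  {"turn": [0,0,0.129],"delta_pos": [-0.33,0.475,0],"gripper": -1},
  {"turn": [0,0,0.129],"delta_pos": [-0.39,0.56,0],"gripper": -1},
  {"turn": [0,0,0.129],"delta_pos": [-0.43,0.62,0],"gripper": -1},
  {"turn": [0,0,0.129],"delta_pos": [-0.445,0.643,0],"gripper": -1},
  {"turn": [0,0,0.129],"delta_pos": [-0.445,0.643,0],"gripper": -1},
  {"turn": [0,0,0.129],"delta_pos": [-0.445,0.643,0],"gripper": -1},
])

```text
time_s: 5.92
position: [0.5107, 0.2554, 0.2003]
tcp_rot: [-179.9, -0.1, 174.3]
ft_force: [-0.3, -1.0, -2.6]
gripper_width: 0.227
gripper_force: 98.9
```

Run:
```python
from h import *
for c in("side","top"):
    im=get_image(c)
    if c=="side": cv2.imwrite("pics/s2.png",cv2.resize(im[130:330,200:460],(780,600))[...,::-1])
    for n in("scoop_grip","scoop_lip","scoop","crate"): print(c,n,[(np.round(a["xyz"],3),round(a["score"],2)) for a in place_of(c,n)[:2]])
s=get_state();print(s["position"],s["tcp_rot"],s["ft_force"])
```

```text
side scoop_grip [(array([0.508, 0.256, 0.215]), 0.79)]
side scoop_lip [(array([0.566, 0.25 , 0.117]), 0.97), (array([0.629, 0.204, 0.009]), 0.3)]
side scoop [(array([0.498, 0.256, 0.118]), 0.69)]
side crate [(array([ 0.565,  0.257, -0.001]), 0.7), (array([ 0.56 , -0.182,  0.146]), 0.33)]
top scoop_grip [(array([ 0.558, -0.186,  0.104]), 0.44)]
top scoop_lip [(array([0.567, 0.249, 0.12 ]), 0.55), (array([0.597, 0.211, 0.006]), 0.52)]
top scoop [(array([0.499, 0.258, 0.114]), 0.5)]
top crate [(array([ 0.566,  0.25 , -0.003]), 0.91)]
[0.51137793 0.2557577  0.20116183] [1.79996153e+02 1.08994794e-02 1.74251450e+02] [-0.56690117 -0.37222615 -2.3977824 ]
```

View pics/s2.png

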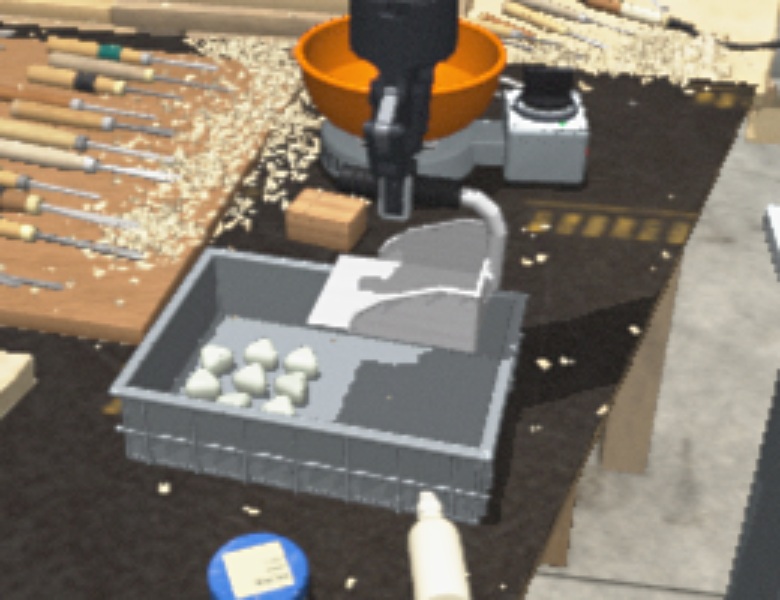

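The scoop is held level (grip at about (400,185) in the crop, lip at (330,290)) above the empty half of the crate. The stones are at (250,375). Descending now.

Request:
step_arm([
  {"turn": [0,0,0],"delta_pos": [-0.01,0,0.07],"gripper": -1},
  {"turn": [0,0,0],"delta_pos": [-0.01,0,0.16],"gripper": -1},
  {"turn": [0,0,0],"delta_pos": [-0.01,0,0.25],"gripper": -1},
  {"turn": [0,0,0],"delta_pos": [-0.01,0,0.32],"gripper": -1},
  {"turn": [0,0,0],"delta_pos": [-0.01,0,0.35],"gripper": -1},
  {"turn": [0,0,0],"delta_pos": [-0.01,0,0.35],"gripper": -1},
])

```text
time_s: 6.92
position: [0.5126, 0.2549, 0.0937]
tcp_rot: [-179.9, -0.2, 174.3]
ft_force: [-0.3, -1.1, -2.1]
gripper_width: 0.225
gripper_force: 98.9
```

Request:
step_arm([
  {"turn": [0,0.011,0],"delta_pos": [0,0,0.01],"gripper": -1},
  {"turn": [0,0.011,0],"delta_pos": [0,0,0.02],"gripper": -1},
  {"turn": [0,0.011,0],"delta_pos": [0,0,0.03],"gripper": -1},
  {"turn": [0,0.011,0],"delta_pos": [0,0,0.03],"gripper": -1},
])

```text
time_s: 7.25
position: [0.5151, 0.2562, 0.0877]
tcp_rot: [180.0, -1.9, 174.3]
ft_force: [-0.0, -0.8, -1.1]
gripper_width: 0.227
gripper_force: 99.3
```

Request:
step_arm([
  {"turn": [0,0,0],"delta_pos": [0,0,0.008],"gripper": -1},
  {"turn": [0,0,0],"delta_pos": [0,0,0.008],"gripper": -1},
  {"turn": [0,0,0],"delta_pos": [0,0,0.008],"gripper": -1},
])

```text
time_s: 7.5
position: [0.5154, 0.2565, 0.0866]
tcp_rot: [179.9, -1.8, 174.3]
ft_force: [-1.7, -0.3, 6.7]
gripper_width: 0.224
gripper_force: 100.4
```

Request:
step_arm([
  {"turn": [0,0,0],"delta_pos": [-0.03,0,-0.001],"gripper": -1},
  {"turn": [0,0,0],"delta_pos": [-0.065,0,-0.002],"gripper": -1},
  {"turn": [0,0,0],"delta_pos": [-0.1,0,-0.0035],"gripper": -1},
  {"turn": [0,0,0],"delta_pos": [-0.135,0,-0.005],"gripper": -1},
  {"turn": [0,0,0],"delta_pos": [-0.17,0,-0.006],"gripper": -1},
  {"turn": [0,0,0],"delta_pos": [-0.205,0,-0.007],"gripper": -1},
  {"turn": [0,0,0],"delta_pos": [-0.24,0,-0.008],"gripper": -1},
  {"turn": [0,0,0],"delta_pos": [-0.275,0,-0.01],"gripper": -1},
  {"turn": [0,0,0],"delta_pos": [-0.305,0,-0.011],"gripper": -1},
  {"turn": [0,0,0],"delta_pos": [-0.32,0,-0.011],"gripper": -1},
])

```text
time_s: 8.33
position: [0.6117, 0.247, 0.0869]
tcp_rot: [179.9, -1.8, 174.3]
ft_force: [-3.1, 0.2, 9.0]
gripper_width: 0.229
gripper_force: 99.9
```

Run:
```python
from h import *
im=get_image("side");cv2.imwrite("pics/s3.png",cv2.resize(im[190:320,220:400],(800,578),interpolation=cv2.INTER_CUBIC)[...,::-1])
for n in("scoop_lip","stone_0"): print(n,[(np.round(a["xyz"],3),round(a["score"],2)) for a in place_of("side",n)[:9]])
```

```text
scoop_lip [(array([0.67 , 0.24 , 0.001]), 0.96)]
stone_0 [(array([0.675, 0.198, 0.003]), 0.64), (array([0.684, 0.214, 0.007]), 0.6), (array([0.688, 0.267, 0.011]), 0.55), (array([0.654, 0.242, 0.007]), 0.51), (array([0.68 , 0.173, 0.008]), 0.45), (array([0.679, 0.244, 0.008]), 0.45), (array([0.668, 0.277, 0.004]), 0.44)]
```

View pics/s3.png

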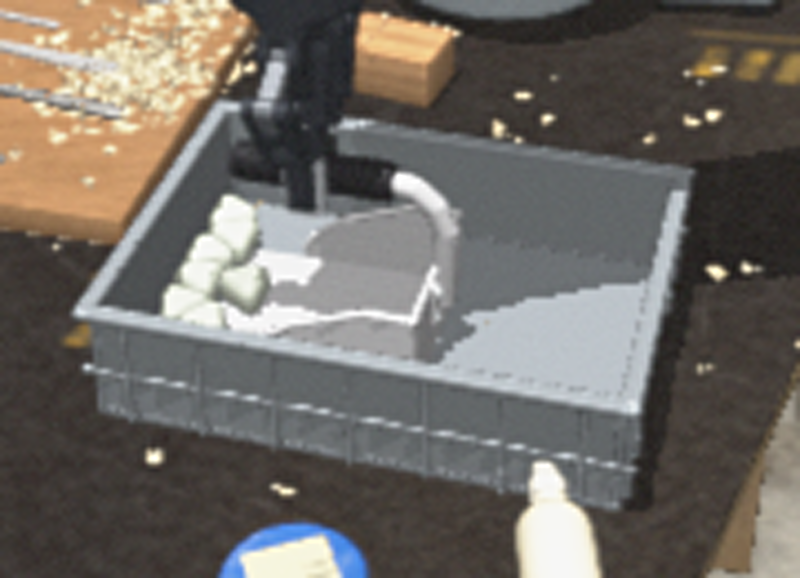

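Most stones have been pushed up to the far wall (around (215,265) in the crop). One is on the lip. I'll keep pushing slowly so the wall feeds them in.

Request:
step_arm([
  {"turn": [0,0,0],"delta_pos": [-0.01,0,0],"gripper": -1},
  {"turn": [0,0,0],"delta_pos": [-0.02,0,-0.001],"gripper": -1},
  {"turn": [0,0,0],"delta_pos": [-0.03,0,-0.001],"gripper": -1},
  {"turn": [0,0,0],"delta_pos": [-0.04,0,-0.0015],"gripper": -1},
  {"turn": [0,0,0],"delta_pos": [-0.05,0,-0.002],"gripper": -1},
  {"turn": [0,0,0],"delta_pos": [-0.06,0,-0.002],"gripper": -1},
  {"turn": [0,0,0],"delta_pos": [-0.07,0,-0.0025],"gripper": -1},
  {"turn": [0,0,0],"delta_pos": [-0.08,0,-0.003],"gripper": -1},
])

```text
time_s: 9.15
position: [0.6339, 0.2447, 0.0869]
tcp_rot: [179.9, -1.9, 174.3]
ft_force: [-4.0, 0.9, 9.9]
gripper_width: 0.226
gripper_force: 100.3
```

Run:
```python
from h import *
im=get_image("side");cv2.imwrite("pics/s4.png",cv2.resize(im[190:320,220:400],(800,578),interpolation=cv2.INTER_CUBIC)[...,::-1])
for n in("scoop_lip","stone_0"): print(n,[(np.round(a["xyz"],3),round(a["score"],2)) for a in place_of("side",n)[:9]])
```

```text
scoop_lip [(array([0.692, 0.238, 0.004]), 0.64)]
stone_0 [(array([0.675, 0.236, 0.009]), 0.58), (array([0.671, 0.28 , 0.008]), 0.54), (array([0.681, 0.214, 0.01 ]), 0.54), (array([0.69 , 0.264, 0.009]), 0.51), (array([0.653, 0.241, 0.007]), 0.48), (array([0.68 , 0.193, 0.007]), 0.38), (array([0.684, 0.164, 0.006]), 0.36)]
```

View pics/s4.png

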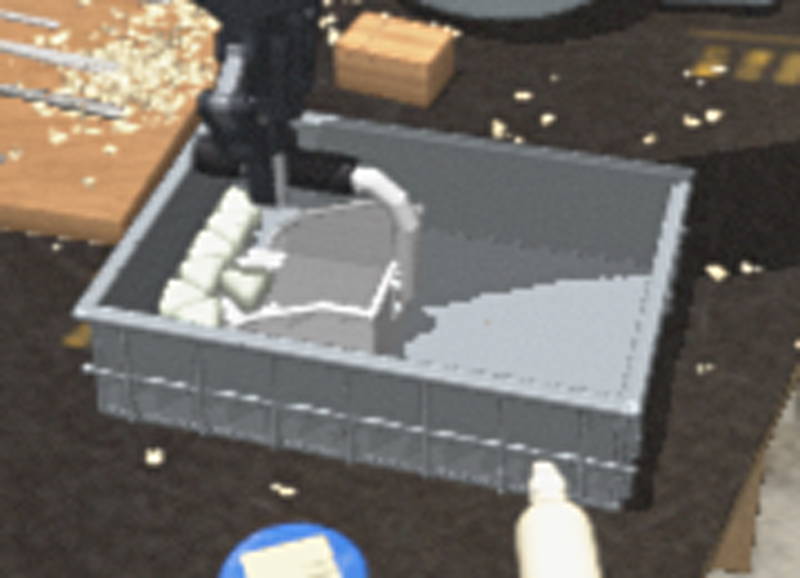

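Six or so stones are wedged between the lip and the wall, on or at the lip (from (230,220) to (190,300)). I'll push the last few millimetres, then tilt with the lip kept at the wall.

Request:
step_arm([
  {"turn": [0,0,0],"delta_pos": [-0.008,0,0],"gripper": -1},
  {"turn": [0,0,0],"delta_pos": [-0.016,0,-0.0005],"gripper": -1},
  {"turn": [0,0,0],"delta_pos": [-0.022,0,-0.001],"gripper": -1},
  {"turn": [0,0,0],"delta_pos": [-0.022,0,-0.001],"gripper": -1},
])

```text
time_s: 9.63
position: [0.6408, 0.244, 0.0869]
tcp_rot: [179.9, -1.9, 174.3]
ft_force: [-3.0, 1.2, 8.1]
gripper_width: 0.224
gripper_force: 100.2
```

```bash
cat >> h.py <<'E'
LIP=np.array([.057,0,-.0825]) # lip from TCP in scoop frame
def lip2tool(lip,yaw,up):
    R=Ro.from_euler('z',yaw,degrees=True)*Ro.from_euler('y',-up,degrees=True)
    T=R*Ro.from_matrix([[-1,0,0],[0,1,0],[0,0,-1]])
    return np.array(lip)-R.apply(LIP),T.as_euler('xyz',degrees=True)
def tool2lip(p,r):
    R=Ro.from_euler('xyz',r,degrees=True)*Ro.from_matrix([[-1,0,0],[0,1,0],[0,0,-1]])
    return np.array(p)+R.apply(LIP)
E
python3 - <<'E'
from h import *
s=get_state();p0=s["position"];r0=[180,-1.98,174.3];L=tool2lip(p0,r0);print(p0,L,s["ft_force"])
r0n=r0
for up in(4,9,14,19,24,28):
    l=[L[0],L[1],.005+.125*np.sin(np.radians(up))]
    p,r=lip2tool(l,-5.7,up); print(up,*rel(p0,r0,p,r),p)
E
```

```text
[0.64077835 0.24402247 0.08688293] [0.69462632 0.23864773 0.0024628 ] [-2.98217077  1.17830754  8.06151736]
4 [ 0.0289  0.     -0.0162] [ 0.     -0.0332 -0.    ] [0.63231986 0.24486674 0.09204247]
9 [ 0.0514  0.     -0.0324] [-0.    -0.061 -0.   ] [0.62576442 0.24552106 0.09712183]
14 [ 0.0721  0.     -0.0463] [ 0.     -0.0888 -0.    ] [0.61973305 0.24612307 0.10150009]
19 [ 0.0908  0.     -0.0578] [ 0.     -0.1166 -0.    ] [0.61427167 0.24666819 0.10514392]
24 [ 0.1074  0.     -0.0668] [-0.     -0.1443 -0.    ] [0.60942184 0.24715227 0.10802559]
28 [ 0.119   0.     -0.0722] [-0.     -0.1666 -0.    ] [0.60600725 0.24749309 0.10976724]
```

Request:
step_arm([
  {"turn": [0,-0.011,0],"delta_pos": [-0.003,0,-0.006],"gripper": -1},
  {"turn": [0,-0.022,0],"delta_pos": [0.01,0,-0.011],"gripper": -1},
  {"turn": [0,-0.0332,0],"delta_pos": [0.02,0,-0.0162],"gripper": -1},
  {"turn": [0,-0.047,0],"delta_pos": [0.031,0,-0.0245],"gripper": -1},
  {"turn": [0,-0.061,0],"delta_pos": [0.0424,0,-0.0324],"gripper": -1},
  {"turn": [0,-0.0888,0],"delta_pos": [0.063,0,-0.0463],"gripper": -1},
  {"turn": [0,-0.1166,0],"delta_pos": [0.082,0,-0.0578],"gripper": -1},
  {"turn": [0,-0.1443,0],"delta_pos": [0.1,0,-0.0668],"gripper": -1},
  {"turn": [0,-0.1666,0],"delta_pos": [0.115,0,-0.0722],"gripper": -1},
  {"turn": [0,-0.1666,0],"delta_pos": [0.115,0,-0.0722],"gripper": -1},
])

```text
time_s: 10.47
position: [0.6054, 0.2471, 0.1097]
tcp_rot: [179.9, 28.4, 174.3]
ft_force: [-0.2, -1.1, 4.2]
gripper_width: 0.229
gripper_force: 99.5
```

Run:
```python
from h import *
im=get_image("side");cv2.imwrite("pics/s5.png",cv2.resize(im[170:300,220:400],(800,578),interpolation=cv2.INTER_CUBIC)[...,::-1])
for n in("scoop_lip","stone_0"): print(n,[(np.round(a["xyz"],3),round(a["score"],2)) for a in place_of("side",n)[:9]])
s=get_state();print(s["position"],s["tcp_rot"],s["ft_force"])
```

```text
scoop_lip [(array([0.694, 0.237, 0.061]), 0.89), (array([0.608, 0.238, 0.026]), 0.59)]
stone_0 [(array([0.629, 0.211, 0.037]), 0.59), (array([0.64 , 0.255, 0.041]), 0.56), (array([0.589, 0.248, 0.009]), 0.46), (array([0.612, 0.238, 0.025]), 0.38)]
[0.60657343 0.24714918 0.10933686] [179.92348282  28.15077303 174.29863526] [-0.87890763 -0.16679918  5.4861848 ]
```

View pics/s5.png

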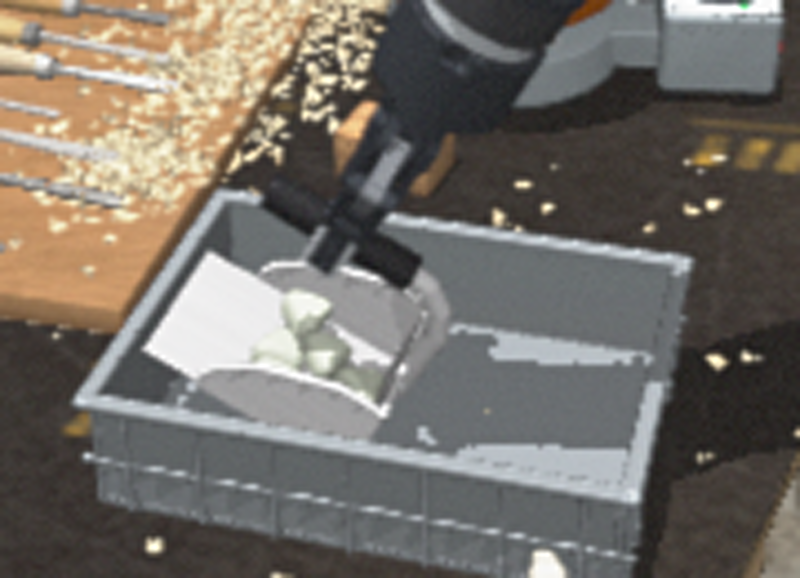

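Four or more stones are at the back of the scoop (around (310,345)). Next, lift and carry to the bowl.

```bash
cat >> h.py <<'E'
def show(W,p0,r0,n=10):
    for i,(l,y,u) in enumerate(W):
        if i%n==0: print("--call")
        p,r=lip2tool(l,y,u);d,t=rel(p0,r0,p,r);print(list(map(float,np.round(t,3))),list(map(float,np.round(d,3))),np.round(p,3))
        if i%n==n-1: p0,r0=p,r
E
python3 - <<'E'
from h import *
s=get_state();p0,r0=lip2tool(tool2lip(s["position"],[180,28.15,174.3]),-5.7,28.15)
L=tool2lip(p0,r0);print(L,r0)
A=np.array([.665,.238,.24]);W=[]
for f in(.06,.18,.34,.5,.68,.84,.94,1,1,1):W.append((L+f*(A-L),-5.7,28.15))
B=np.array([.56,-.13,.215])
F=np.clip((np.arange(1,21)-.5)/19,0,1);F=F*F*(3-2*F)
for f in F:W.append((A+f*(B-A),-5.7-84.3*f,28.15))
show(W,p0,r0)
E
```

```text
[0.69531225 0.23829187 0.06348688] [180.    28.15 174.3 ]
--call
[0.0, 0.0, 0.0] [-0.011, -0.001, -0.034] [0.605 0.247 0.12 ]
[0.0, 0.0, 0.0] [-0.034, -0.002, -0.102] [0.601 0.247 0.141]
[0.0, 0.0, 0.0] [-0.064, -0.004, -0.192] [0.596 0.247 0.169]
[0.0, 0.0, 0.0] [-0.094, -0.006, -0.283] [0.591 0.247 0.198]
[0.0, 0.0, 0.0] [-0.128, -0.008, -0.385] [0.586 0.247 0.229]
[0.0, 0.0, 0.0] [-0.159, -0.009, -0.476] [0.581 0.247 0.258]
[0.0, 0.0, 0.0] [-0.178, -0.01, -0.532] [0.578 0.247 0.275]
[0.0, 0.0, 0.0] [-0.189, -0.011, -0.566] [0.576 0.247 0.286]
[0.0, 0.0, 0.0] [-0.189, -0.011, -0.566] [0.576 0.247 0.286]
[0.0, 0.0, 0.0] [-0.189, -0.011, -0.566] [0.576 0.247 0.286]
--call
[0.0, 0.0, 0.001] [0.0, -0.002, -0.0] [0.576 0.246 0.286]
[0.004, -0.0, 0.007] [0.004, -0.014, -0.0] [0.575 0.243 0.285]
[0.01, -0.0, 0.02] [0.011, -0.039, -0.001] [0.572 0.236 0.285]
[0.02, 0.0, 0.037] [0.019, -0.073, -0.002] [0.569 0.226 0.284]
[0.031, 0.0, 0.058] [0.028, -0.116, -0.002] [0.565 0.213 0.282]
[0.045, -0.0, 0.084] [0.037, -0.167, -0.001] [0.561 0.198 0.281]
[0.06, 0.0, 0.112] [0.044, -0.225, 0.002] [
[... 167 characters left out ...]
.052, -0.428, 0.02] [0.553 0.12  0.273]
--call
[0.017, -0.0, 0.032] [-0.045, -0.051, 0.032] [0.552 0.098 0.271]
[0.034, 0.0, 0.064] [-0.093, -0.101, 0.065] [0.553 0.075 0.269]
[0.051, -0.0, 0.094] [-0.142, -0.15, 0.098] [0.554 0.052 0.268]
[0.066, -0.0, 0.123] [-0.19, -0.196, 0.13] [0.555 0.03  0.266]
[0.079, -0.0, 0.148] [-0.235, -0.238, 0.159] [0.556 0.009 0.264]
[0.091, -0.0, 0.17] [-0.274, -0.276, 0.186] [ 0.558 -0.009  0.263]
[0.1, 0.0, 0.187] [-0.307, -0.306, 0.207] [ 0.559 -0.024  0.262]
[0.107, -0.0, 0.199] [-0.331, -0.328, 0.223] [ 0.56  -0.034  0.261]
[0.11, -0.0, 0.206] [-0.344, -0.34, 0.231] [ 0.56  -0.04   0.261]
[0.11, -0.0, 0.206] [-0.346, -0.342, 0.232] [ 0.56  -0.041  0.261]
```

Request:
step_arm([
  {"turn": [0,0,0],"delta_pos": [-0.011,0,-0.034],"gripper": -1},
  {"turn": [0,0,0],"delta_pos": [-0.034,-0.002,-0.102],"gripper": -1},
  {"turn": [0,0,0],"delta_pos": [-0.064,-0.004,-0.192],"gripper": -1},
  {"turn": [0,0,0],"delta_pos": [-0.094,-0.006,-0.283],"gripper": -1},
  {"turn": [0,0,0],"delta_pos": [-0.128,-0.008,-0.385],"gripper": -1},
  {"turn": [0,0,0],"delta_pos": [-0.159,-0.009,-0.476],"gripper": -1},
  {"turn": [0,0,0],"delta_pos": [-0.178,-0.01,-0.532],"gripper": -1},
  {"turn": [0,0,0],"delta_pos": [-0.189,-0.011,-0.566],"gripper": -1},
  {"turn": [0,0,0],"delta_pos": [-0.189,-0.011,-0.566],"gripper": -1},
  {"turn": [0,0,0],"delta_pos": [-0.189,-0.011,-0.566],"gripper": -1},
])

```text
time_s: 11.45
position: [0.5762, 0.2461, 0.2831]
tcp_rot: [-180.0, 27.9, 174.3]
ft_force: [0.2, 0.4, -3.9]
gripper_width: 0.228
gripper_force: 98.7
```

Run:
```python
from h import *
for c in("top","side"):
    im=get_image(c)
    if c=="top": a=im[90:250,190:320]
    else: b=im[110:270,210:370]
    for n in("scoop_lip","stone_0"): print(c,n,[(np.round(a_["xyz"],3),round(a_["score"],2)) for a_ in place_of(c,n)[:9]])
cv2.imwrite("pics/l1.png",cv2.resize(np.hstack([a,b]),None,fx=2.7,fy=2.7,interpolation=cv2.INTER_CUBIC)[...,::-1])
s=get_state();print(s["position"],s["tcp_rot"],s["ft_force"])
```

```text
top scoop_lip [(array([0.664, 0.242, 0.237]), 0.65), (array([ 0.581,  0.454, -0.004]), 0.62)]
top stone_0 [(array([0.677, 0.161, 0.004]), 0.63), (array([0.672, 0.192, 0.018]), 0.45), (array([0.586, 0.211, 0.198]), 0.39)]
side scoop_lip [(array([0.661, 0.237, 0.234]), 0.85)]
side stone_0 [(array([0.572, 0.237, 0.193]), 0.48), (array([0.677, 0.193, 0.012]), 0.38)]
[0.57634441 0.24582286 0.28234861] [-179.90242273   27.88806369  174.31724652] [-0.57604691 -0.44763637 -3.48903097]
```

View pics/l1.png

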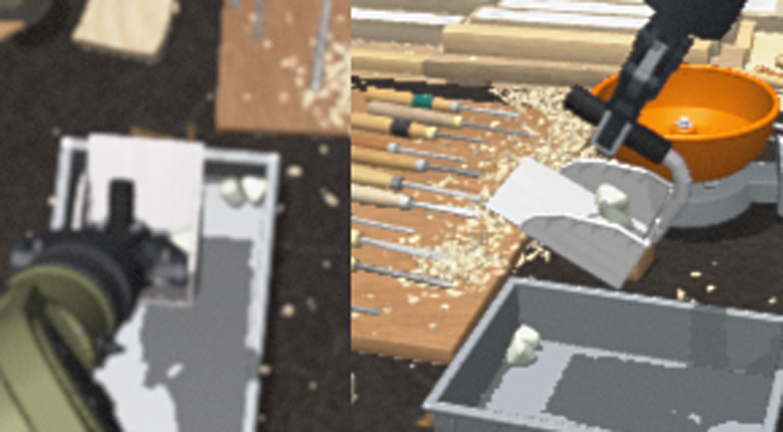

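Two stones remain in the crate (crop (240,190)). The extra weight of about 1.15 N means about six are aboard. Carrying them to the bowl now.

Request:
step_arm([
  {"turn": [0,0,0.001],"delta_pos": [0,-0.002,0],"gripper": -1},
  {"turn": [0.004,0,0.007],"delta_pos": [0.004,-0.014,0],"gripper": -1},
  {"turn": [0.01,0,0.02],"delta_pos": [0.011,-0.039,-0.001],"gripper": -1},
  {"turn": [0.02,0,0.037],"delta_pos": [0.019,-0.073,-0.002],"gripper": -1},
  {"turn": [0.031,0,0.058],"delta_pos": [0.028,-0.116,-0.002],"gripper": -1},
  {"turn": [0.045,0,0.084],"delta_pos": [0.037,-0.167,-0.001],"gripper": -1},
  {"turn": [0.06,0,0.112],"delta_pos": [0.044,-0.225,0.002],"gripper": -1},
  {"turn": [0.076,0,0.142],"delta_pos": [0.049,-0.288,0.006],"gripper": -1},
  {"turn": [0.093,0,0.174],"delta_pos": [0.052,-0.356,0.012],"gripper": -1},
  {"turn": [0.11,0,0.206],"delta_pos": [0.052,-0.428,0.02],"gripper": -1},
])

```text
time_s: 12.58
position: [0.5529, 0.1192, 0.2716]
tcp_rot: [-180.0, 28.0, 131.9]
ft_force: [0.3, 0.6, -3.6]
gripper_width: 0.226
gripper_force: 98.7
```

Request:
step_arm([
  {"turn": [0.017,0,0.032],"delta_pos": [-0.045,-0.051,0.032],"gripper": -1},
  {"turn": [0.034,0,0.064],"delta_pos": [-0.093,-0.101,0.065],"gripper": -1},
  {"turn": [0.051,0,0.094],"delta_pos": [-0.142,-0.15,0.098],"gripper": -1},
  {"turn": [0.066,0,0.123],"delta_pos": [-0.19,-0.196,0.13],"gripper": -1},
  {"turn": [0.079,0,0.148],"delta_pos": [-0.235,-0.238,0.159],"gripper": -1},
  {"turn": [0.091,0,0.17],"delta_pos": [-0.274,-0.276,0.186],"gripper": -1},
  {"turn": [0.1,0,0.187],"delta_pos": [-0.307,-0.306,0.207],"gripper": -1},
  {"turn": [0.107,0,0.199],"delta_pos": [-0.331,-0.328,0.223],"gripper": -1},
  {"turn": [0.11,0,0.206],"delta_pos": [-0.344,-0.34,0.231],"gripper": -1},
  {"turn": [0.11,0,0.206],"delta_pos": [-0.346,-0.342,0.232],"gripper": -1},
])

```text
time_s: 13.42
position: [0.5614, -0.0424, 0.2587]
tcp_rot: [-179.9, 28.1, 90.1]
ft_force: [-0.9, -0.1, -3.5]
gripper_width: 0.231
gripper_force: 98.7
```

Run:
```python
from h import *
for c in("top","side"):
    get_image(c)
    for n in("scoop_lip","bowl_rim"): print(c,n,[(np.round(a_["xyz"],3),round(a_["score"],2)) for a_ in place_of(c,n)[:2]])
s=get_state();p0=s["position"];r0=s["tcp_rot"];print(p0,r0,s["ft_force"],s["joint_pos"])
L=tool2lip(p0,r0);print(L)
p0,r0=lip2tool(L,-90,28.15)
B=np.array([.56,-.13,.165]);W=[]
U=[24,18,12,6,0,-5,-10,-15,-20,-25,-29,-33,-37,-41,-45,-49,-53,-57,-60,-60]
for i,u in enumerate(U):
    f=min(1,(i+1)/10);W.append((L+f*(B-L),-90,u))
show(W,p0,r0)
```

```text
top scoop_lip [(array([ 0.561, -0.128,  0.216]), 0.88), (array([ 0.558, -0.186,  0.101]), 0.57)]
top bowl_rim [(array([ 0.56 , -0.186,  0.145]), 0.96)]
side scoop_lip [(array([ 0.56 , -0.13 ,  0.212]), 0.96), (array([ 0.616, -0.019,  0.001]), 0.37)]
side bowl_rim [(array([ 0.559, -0.182,  0.145]), 0.7), (array([ 0.56 , -0.184,  0.105]), 0.65)]
[ 0.5607416  -0.04073148  0.25917037] [-179.92913749   28.07446123   90.31994981] [-0.96892804 -0.72050937 -3.30140527] [ 11.59869958  16.71068416  -5.93955214  73.38317963 -27.47021617
 102.77245482]
[ 0.56113722 -0.12984986  0.21320291]
--call
[0.0, 0.023, 0.0] [-0.013, -0.0, 0.001] [ 0.561 -0.044  0.261]
[0.0, 0.056, 0.0] [-0.036, -0.001, -0.001] [ 0.561 -0.05   0.264]
[0.0, 0.09, 0.0] [-0.061, -0.001, 0.001] [ 0.561 -0.057  0.268]
[0.0, 0.123, 0.0] [-0.088, -0.002, 0.005] [ 0.561 -0.065  0.27 ]
[0.0, 0.156, 0.0] [-0.114, -0.002, 0.014] [ 0.561 -0.073  0.272]
[0.0, 0.184, 0.0] [-0.136, -0.002, 0.026] [ 0.56  -0.08   0.271]
[0.0, 0.212, 0.0] [-0.158, -0.003, 0.041] [ 0.56  -0.088  0.271]
[0.0, 0.24, 0.0] [-0.179, -0.003, 0.058] [ 0.56  -0.096  0.269]
[0.0, 0.268, 0.0] [-0.2, -0.003, 0.078] [ 0.56  -0.105  0.267]
[-0.0, 0.295, 0.0] [-0.221, -0.004, 0.1] [ 0.56  -0.113  0.264]
--call
[0.0, 0.022, 0.0] [-0.02, 0.0, -0.013] [ 0.56  -0.12   0.265]
[0.0, 0.044, 0.0] [-0.04, 0.0, -0.024] [ 0.56  -0.127  0.265]
[0.0, 0.067, 0.0] [-0.061, 0.0, -0.034] [ 0.56  -0.134  0.265]
[0.0, 0.089, 0.0] [-0.083, 0.0, -0.042] [ 0.56  -0.141  0.265]
[0.0, 0.111, 0.0] [-0.106, 0.0, -0.048] [ 0.56  -0.148  0.264]
[-0.0, 0.133, 0.0] [-0.128, 0.0, -0.054] [ 0.56  -0.155  0.262]
[-0.0, 0.156, 0.0] [-0.151, 0.0, -0.057] [ 0.56  -0.162  0.26 ]
[-0.0, 0.178, 0.0] [-0.175, 0.0, -0.059] [ 0.56  -0.168  0.258]
[0.0, 0.194, 0.0] [-0.192, 0.0, -0.059] [ 0.56  -0.173  0.256]
[0.0, 0.194, 0.0] [-0.192, 0.0, -0.059] [ 0.56  -0.173  0.256]
```

Request:
step_arm([
  {"turn": [0,0.023,0],"delta_pos": [-0.013,0,0.001],"gripper": -1},
  {"turn": [0,0.056,0],"delta_pos": [-0.036,-0.001,-0.001],"gripper": -1},
  {"turn": [0,0.09,0],"delta_pos": [-0.061,-0.001,0.001],"gripper": -1},
  {"turn": [0,0.123,0],"delta_pos": [-0.088,-0.002,0.005],"gripper": -1},
  {"turn": [0,0.156,0],"delta_pos": [-0.114,-0.002,0.014],"gripper": -1},
  {"turn": [0,0.184,0],"delta_pos": [-0.136,-0.002,0.026],"gripper": -1},
  {"turn": [0,0.212,0],"delta_pos": [-0.158,-0.003,0.041],"gripper": -1},
  {"turn": [0,0.24,0],"delta_pos": [-0.179,-0.003,0.058],"gripper": -1},
  {"turn": [0,0.268,0],"delta_pos": [-0.2,-0.003,0.078],"gripper": -1},
  {"turn": [0,0.295,0],"delta_pos": [-0.221,-0.004,0.1],"gripper": -1},
])

```text
time_s: 14.55
position: [0.5601, -0.1149, 0.2647]
tcp_rot: [179.9, -25.1, 90.3]
ft_force: [0.3, 1.4, -3.9]
gripper_width: 0.23
gripper_force: 98.7
```

Request:
step_arm([
  {"turn": [0,0.022,0],"delta_pos": [-0.02,0,-0.013],"gripper": -1},
  {"turn": [0,0.044,0],"delta_pos": [-0.04,0,-0.024],"gripper": -1},
  {"turn": [0,0.067,0],"delta_pos": [-0.061,0,-0.034],"gripper": -1},
  {"turn": [0,0.089,0],"delta_pos": [-0.083,0,-0.042],"gripper": -1},
  {"turn": [0,0.111,0],"delta_pos": [-0.106,0,-0.048],"gripper": -1},
  {"turn": [0,0.133,0],"delta_pos": [-0.128,0,-0.054],"gripper": -1},
  {"turn": [0,0.156,0],"delta_pos": [-0.151,0,-0.057],"gripper": -1},
  {"turn": [0,0.178,0],"delta_pos": [-0.175,0,-0.059],"gripper": -1},
  {"turn": [0,0.194,0],"delta_pos": [-0.192,0,-0.059],"gripper": -1},
  {"turn": [0,0.194,0],"delta_pos": [-0.192,0,-0.059],"gripper": -1},
])

```text
time_s: 15.38
position: [0.5589, -0.1751, 0.2512]
tcp_rot: [-179.2, -60.1, 89.5]
ft_force: [0.1, -0.4, -3.7]
gripper_width: 0.227
gripper_force: 99.0
```

Request:
step_arm([
  {"turn": [0,0,0],"delta_pos": [0,0,0],"gripper": -1},
  {"turn": [0,0,0],"delta_pos": [0,0,0],"gripper": -1},
  {"turn": [0,0,0],"delta_pos": [0,0,0],"gripper": -1},
])

```text
time_s: 15.63
position: [0.5605, -0.1731, 0.2568]
tcp_rot: [179.9, -59.7, 90.4]
ft_force: [0.5, -0.1, -2.9]
gripper_width: 0.225
gripper_force: 99.0
```

Run:
```python
from h import *
for c in("top","side"):
    im=get_image(c)
    if c=="top": a=im[110:270,360:490]
    else: b=im[50:210,270:430]
    for n in("scoop_lip","stone_0"): print(c,n,[(np.round(a_["xyz"],3),round(a_["score"],2)) for a_ in place_of(c,n)[:9]])
cv2.imwrite("pics/d1.png",cv2.resize(np.hstack([a,b]),None,fx=2.7,fy=2.7,interpolation=cv2.INTER_CUBIC)[...,::-1])
s=get_state();print(s["position"],s["tcp_rot"],s["ft_force"])
```

```text
top scoop_lip []
top stone_0 [(array([ 0.563, -0.24 ,  0.09 ]), 0.65), (array([ 0.589, -0.217,  0.081]), 0.59), (array([0.673, 0.303, 0.005]), 0.59), (array([ 0.632, -0.201,  0.092]), 0.49), (array([0.676, 0.161, 0.007]), 0.47), (array([ 0.532, -0.235,  0.091]), 0.39)]
side scoop_lip [(array([ 0.559, -0.131,  0.164]), 0.93), (array([ 0.528, -0.239,  0.096]), 0.61)]
side stone_0 [(array([0.675, 0.195, 0.013]), 0.58), (array([ 0.587, -0.217,  0.079]), 0.58), (array([ 0.594, -0.256,  0.091]), 0.44), (array([0.68 , 0.152, 0.007]), 0.39), (array([ 0.563, -0.182,  0.146]), 0.2)]
[ 0.56014396 -0.17348934  0.2561483 ] [-179.94381744  -59.85876569   90.19541594] [ 0.5148859  -1.33328355 -2.80645787]
```

View pics/d1.png

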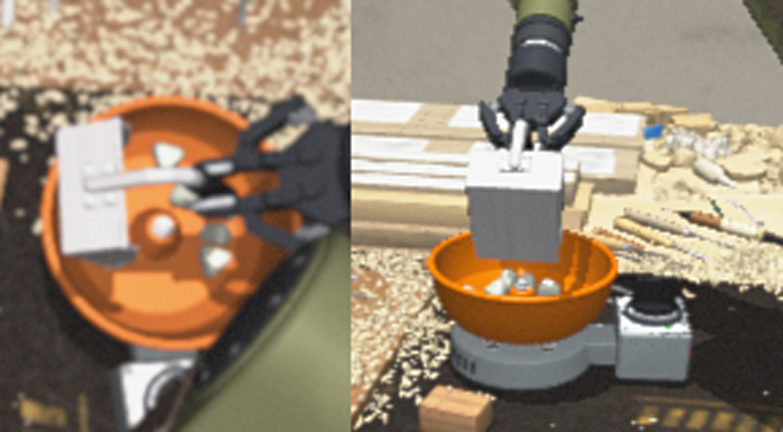

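Five stones are in the bowl (crop (180,165)–(215,260)). Three are left in the crate (y ≈ 0.303, 0.195 and 0.16), so all eight are accounted for. Next, put the scoop back on its original spot.

Run:
```python
from h import *
L=np.array([.56,-.13,.165]);p0,r0=lip2tool(L,-90,-60);A=np.array([.56,-.12,.22]);W=[]
for i in range(1,11):
    f=min(1,i/9);W.append((L+f*(A-L),-90,-60+60*f))
E_=np.array([.4432,.0321,.19])+Ro.from_euler('z',17.5,degrees=True).apply(LIP)
pA=lip2tool(A,-90,0)[0];pE=[.4432,.0321,.19]
F=np.clip((np.arange(1,21)-.3)/19,0,1);F=.5*F+.5*F*F*(3-2*F)
for f in F:
    y=-90+107.5*f;p=pA+f*(pE-pA);W.append((p+Ro.from_euler('z',y,degrees=True).apply(LIP),y,0))
show(W,p0,r0)
```

```text
--call
[0.0, -0.037, -0.0] [0.05, -0.0, 0.017] [ 0.56  -0.161  0.266]
[0.0, -0.074, -0.0] [0.097, -0.0, 0.037] [ 0.56  -0.149  0.275]
[0.0, -0.111, 0.0] [0.141, -0.0, 0.061] [ 0.56  -0.136  0.283]
[0.0, -0.148, -0.0] [0.181, -0.0, 0.087] [ 0.56  -0.123  0.29 ]
[0.0, -0.185, -0.0] [0.217, -0.0, 0.115] [ 0.56  -0.111  0.295]
[0.0, -0.222, -0.0] [0.249, -0.0, 0.145] [ 0.56  -0.098  0.299]
[0.0, -0.259, -0.0] [0.277, -0.0, 0.176] [ 0.56  -0.086  0.301]
[0.0, -0.296, -0.0] [0.3, -0.0, 0.207] [ 0.56  -0.074  0.302]
[0.0, -0.333, -0.0] [0.319, -0.0, 0.239] [ 0.56  -0.063  0.302]
[0.0, -0.333, -0.0] [0.319, -0.0, 0.239] [ 0.56  -0.063  0.302]
--call
[0.0, 0.0, -0.012] [0.006, -0.008, 0.008] [ 0.558 -0.061  0.3  ]
[0.0, 0.0, -0.034] [0.018, -0.022, 0.021] [ 0.553 -0.058  0.296]
[0.0, 0.0, -0.059] [0.031, -0.038, 0.037] [ 0.548 -0.054  0.291]
[-0.0, 0.0, -0.088] [0.047, -0.057, 0.055] [ 0.543 -0.049  0.286]
[0.0, 0.0, -0.12] [0.064, -0.078, 0.075] [ 0.537 -0.044  0.28 ]
[0.0, -0.0, -0.154] [0.082, -0.1, 0.097] [ 0.53  -0.038  0.273]
[-0.0, 0.0, -0.19] [0.101, -0.124, 0.12] [ 0.523 -0.033  0.267]
[0.0, 0.0, -0.228] [0.121, -0.149, 0.143] [ 0.515 -0.027  0.259]
[-0.0, 0.0, -0.267] [0.142, -0.174, 0.168] [ 0.508 -0.02   0.252]
[-0.0, 0.0, -0.306] [0.163, -0.2, 0.192] [ 0.5   -0.014  0.245]
--call
[0.0, 0.0, -0.039] [0.033, 0.002, 0.025] [ 0.492 -0.008  0.237]
[-0.0, 0.0, -0.078] [0.065, 0.005, 0.049] [ 0.485 -0.002  0.23 ]
[0.0, 0.0, -0.115] [0.096, 0.007, 0.072] [0.478 0.004 0.223]
[0.0, 0.0, -0.151] [0.126, 0.01, 0.095] [0.471 0.01  0.216]
[0.0, 0.0, -0.184] [0.154, 0.012, 0.116] [0.464 0.015 0.21 ]
[0.0, 0.0, -0.215] [0.18, 0.014, 0.135] [0.458 0.02  0.204]
[0.0, 0.0, -0.242] [0.203, 0.015, 0.152] [0.453 0.024 0.199]
[0.0, 0.0, -0.266] [0.223, 0.017, 0.167] [0.448 0.028 0.195]
[0.0, 0.0, -0.286] [0.24, 0.018, 0.18] [0.444 0.031 0.191]
[0.0, -0.0, -0.291] [0.244, 0.018, 0.183] [0.443 0.032 0.19 ]
```

Request:
step_arm([
  {"turn": [0,-0.037,0],"delta_pos": [0.05,0,0.017],"gripper": -1},
  {"turn": [0,-0.074,0],"delta_pos": [0.097,0,0.037],"gripper": -1},
  {"turn": [0,-0.111,0],"delta_pos": [0.141,0,0.061],"gripper": -1},
  {"turn": [0,-0.148,0],"delta_pos": [0.181,0,0.087],"gripper": -1},
  {"turn": [0,-0.185,0],"delta_pos": [0.217,0,0.115],"gripper": -1},
  {"turn": [0,-0.222,0],"delta_pos": [0.249,0,0.145],"gripper": -1},
  {"turn": [0,-0.259,0],"delta_pos": [0.277,0,0.176],"gripper": -1},
  {"turn": [0,-0.296,0],"delta_pos": [0.3,0,0.207],"gripper": -1},
  {"turn": [0,-0.333,0],"delta_pos": [0.319,0,0.239],"gripper": -1},
  {"turn": [0,-0.333,0],"delta_pos": [0.319,0,0.239],"gripper": -1},
])

```text
time_s: 16.77
position: [0.5595, -0.0573, 0.3042]
tcp_rot: [179.9, 0.1, 90.7]
ft_force: [-0.2, 0.7, -2.8]
gripper_width: 0.223
gripper_force: 98.9
```

Request:
step_arm([
  {"turn": [0,0,-0.012],"delta_pos": [0.006,-0.008,0.008],"gripper": -1},
  {"turn": [0,0,-0.034],"delta_pos": [0.018,-0.022,0.021],"gripper": -1},
  {"turn": [0,0,-0.059],"delta_pos": [0.031,-0.038,0.037],"gripper": -1},
  {"turn": [0,0,-0.088],"delta_pos": [0.047,-0.057,0.055],"gripper": -1},
  {"turn": [0,0,-0.12],"delta_pos": [0.064,-0.078,0.075],"gripper": -1},
  {"turn": [0,0,-0.154],"delta_pos": [0.082,-0.1,0.097],"gripper": -1},
  {"turn": [0,0,-0.19],"delta_pos": [0.101,-0.124,0.12],"gripper": -1},
  {"turn": [0,0,-0.228],"delta_pos": [0.121,-0.149,0.143],"gripper": -1},
  {"turn": [0,0,-0.267],"delta_pos": [0.142,-0.174,0.168],"gripper": -1},
  {"turn": [0,0,-0.306],"delta_pos": [0.163,-0.2,0.192],"gripper": -1},
])

```text
time_s: 17.6
position: [0.4983, -0.0147, 0.2443]
tcp_rot: [-180.0, -0.2, 145.6]
ft_force: [-1.1, -0.6, -1.9]
gripper_width: 0.232
gripper_force: 99.0
```

Request:
step_arm([
  {"turn": [0,0,-0.039],"delta_pos": [0.033,0.002,0.025],"gripper": -1},
  {"turn": [0,0,-0.078],"delta_pos": [0.065,0.005,0.049],"gripper": -1},
  {"turn": [0,0,-0.115],"delta_pos": [0.096,0.007,0.072],"gripper": -1},
  {"turn": [0,0,-0.151],"delta_pos": [0.126,0.01,0.095],"gripper": -1},
  {"turn": [0,0,-0.184],"delta_pos": [0.154,0.012,0.116],"gripper": -1},
  {"turn": [0,0,-0.215],"delta_pos": [0.18,0.014,0.135],"gripper": -1},
  {"turn": [0,0,-0.242],"delta_pos": [0.203,0.015,0.152],"gripper": -1},
  {"turn": [0,0,-0.266],"delta_pos": [0.223,0.017,0.167],"gripper": -1},
  {"turn": [0,0,-0.286],"delta_pos": [0.24,0.018,0.18],"gripper": -1},
  {"turn": [0,0,-0.291],"delta_pos": [0.244,0.018,0.183],"gripper": -1},
])

```text
time_s: 18.43
position: [0.4405, 0.0314, 0.1893]
tcp_rot: [179.9, -0.2, -162.2]
ft_force: [-0.6, -0.1, -2.2]
gripper_width: 0.23
gripper_force: 98.9
```

Request:
step_arm([
  {"turn": [0,0,0],"delta_pos": [0,0,0.07],"gripper": -1},
  {"turn": [0,0,0],"delta_pos": [0,0,0.15],"gripper": -1},
  {"turn": [0,0,0],"delta_pos": [0,0,0.23],"gripper": -1},
  {"turn": [0,0,0],"delta_pos": [0,0,0.29],"gripper": -1},
  {"turn": [0,0,0],"delta_pos": [0,0,0.3],"gripper": -1},
  {"turn": [0,0,0],"delta_pos": [0,0,0.3],"gripper": -1},
  {"turn": [0,0,0],"delta_pos": [0,0,0.3],"gripper": -1},
])

```text
time_s: 19.02
position: [0.4426, 0.031, 0.1008]
tcp_rot: [180.0, -0.1, -162.4]
ft_force: [0.3, 0.2, -1.4]
gripper_width: 0.229
gripper_force: 98.9
```

Run:
```python
from h import *
for c in("top","side"):
    im=get_image(c)
    for n in("scoop_lip","scoop","knob_grip"): print(c,n,[(np.round(a_["xyz"],3),round(a_["score"],2)) for a_ in place_of(c,n)[:1]])
s=get_state();print(s["position"],s["tcp_rot"],s["ft_force"],s["joint_pos"])
```

```text
top scoop_lip [(array([0.498, 0.051, 0.02 ]), 0.62)]
top scoop []
top knob_grip [(array([ 0.396, -0.203,  0.116]), 0.6)]
side scoop_lip [(array([0.498, 0.049, 0.018]), 0.7)]
side scoop [(array([0.434, 0.028, 0.016]), 0.71)]
side knob_grip [(array([ 0.396, -0.201,  0.119]), 0.52)]
[0.44249105 0.03105182 0.10043704] [ 1.79993090e+02 -4.00527878e-02 -1.62332689e+02] [ 0.55852474 -0.03236033 -2.18588483] [ 4.01619481e+00  7.09989725e+00 -3.46366034e+01  4.83040514e+01
 -2.73831511e-03 -1.36511125e+01]
```

Underside is about 18 mm up; lower it, release slowly, and retreat.

Request:
step_arm([
  {"turn": [0,0,0],"delta_pos": [0,0,0.02],"gripper": -1},
  {"turn": [0,0,0],"delta_pos": [0,0,0.04],"gripper": -1},
  {"turn": [0,0,0],"delta_pos": [0,0,0.05],"gripper": -1},
  {"turn": [0,0,0],"delta_pos": [0,0,0.056],"gripper": -1},
  {"turn": [0,0,0],"delta_pos": [0,0,0.06],"gripper": -1},
  {"turn": [0,0,0],"delta_pos": [0,0,0.06],"gripper": -1},
])

```text
time_s: 19.92
position: [0.4415, 0.0308, 0.0825]
tcp_rot: [180.0, -0.2, -162.3]
ft_force: [-4.7, -1.0, 9.2]
gripper_width: 0.226
gripper_force: 100.6
```

Request:
step_arm([
  {"turn": [0,0,0],"delta_pos": [0,0,-0.005],"gripper": -0.3},
  {"turn": [0,0,0],"delta_pos": [0,0,-0.005],"gripper": 0.3},
  {"turn": [0,0,0],"delta_pos": [0,0,-0.005],"gripper": 1},
  {"turn": [0,0,0],"delta_pos": [0,0,-0.005],"gripper": 1},
  {"turn": [0,0,0],"delta_pos": [0,0,-0.005],"gripper": 1},
  {"turn": [0,0,0],"delta_pos": [0,0,-0.08],"gripper": 1},
  {"turn": [0,0,0],"delta_pos": [0,0,-0.2],"gripper": 1},
  {"turn": [0,0,0],"delta_pos": [0,0,-0.33],"gripper": 1},
  {"turn": [0,0,0],"delta_pos": [0,0,-0.4],"gripper": 1},
  {"turn": [0,0,0],"delta_pos": [0,0,-0.4],"gripper": 1},
])

```text
time_s: 20.75
position: [0.4456, 0.0313, 0.2068]
tcp_rot: [-179.9, 0.4, -162.3]
ft_force: [0.2, -0.8, -0.1]
gripper_width: 1.001
gripper_force: 0.0
```

Run:
```python
from h import *
im=get_image("top");K=[place_of("top","knob_grip")[0]["xyz"]]
print([(n,np.round(place_of("top",n)[0]["xyz"],3)) for n in("scoop","scoop_lip","scoop_grip")])
s=get_state();p0=[s["position"][0],s["position"][1],.2];print(s["position"],s["tcp_rot"])
r0=[180,0,-162.4]
print(rel(p0,r0,[.3965,-.202,.2],[180,0,-173.9]))
# bar direction from dark pixels
m=trace("top","knob_grip")[0]["pixels"];ys,xs=np.nonzero(m);print(K,xs.mean(),ys.mean(),m.sum())
cv2.imwrite("pics/k1.png",cv2.resize(im[220:290,300:460],(800,350),interpolation=cv2.INTER_CUBIC)[...,::-1])
```

```text
Traceback (most recent call last):
IndexError: list index out of range
```

Run:
```python
from h import *
s=get_state();print(s["position"])
print(rel([.4424,.0310,.2],[180,0,-162.4],[.3965,-.202,.2],[180,0,-173.9]))
```

```text
[0.44200984 0.0310034  0.20132882]
(array([ 0.3807, -0.694 , -0.    ]), array([-0.    , -0.    ,  0.0639]))
```

Request:
step_arm([
  {"turn": [0,0,0.064],"delta_pos": [0.06,-0.1,0],"gripper": 1},
  {"turn": [0,0,0.064],"delta_pos": [0.13,-0.23,0],"gripper": 1},
  {"turn": [0,0,0.064],"delta_pos": [0.2,-0.36,0],"gripper": 1},
  {"turn": [0,0,0.064],"delta_pos": [0.27,-0.49,0],"gripper": 1},
  {"turn": [0,0,0.064],"delta_pos": [0.33,-0.6,0],"gripper": 1},
  {"turn": [0,0,0.064],"delta_pos": [0.365,-0.67,0],"gripper": 1},
  {"turn": [0,0,0.064],"delta_pos": [0.381,-0.694,0],"gripper": 1},
  {"turn": [0,0,0.064],"delta_pos": [0.381,-0.694,0],"gripper": 1},
  {"turn": [0,0,0.064],"delta_pos": [0.381,-0.694,0],"gripper": 1},
])

```text
time_s: 21.65
position: [0.3957, -0.2013, 0.2007]
tcp_rot: [179.9, -0.2, -173.9]
ft_force: [1.0, 0.7, 0.3]
gripper_width: 1.001
gripper_force: 0.0
```

Run:
```python
from h import *
im=get_image("side");t=get_image("top")
print([(n,np.round(place_of("side",n)[0]["xyz"],3)) for n in("scoop","scoop_lip","scoop_grip","knob_grip")])
print([(n,np.round(place_of("top",n)[0]["xyz"],3)) for n in("scoop","scoop_lip")])
s=get_state();print(s["position"],s["tcp_rot"])
cv2.imwrite("pics/k1.png",cv2.resize(np.hstack([im[120:240,310:430],t[190:310,300:460]]),None,fx=2.8,fy=2.8,interpolation=cv2.INTER_CUBIC)[...,::-1])
```

```text
[('scoop', array([ 0.429,  0.028, -0.002])), ('scoop_lip', array([0.496, 0.047, 0.   ])), ('scoop_grip', array([0.439, 0.034, 0.098])), ('knob_grip', array([ 0.397, -0.197,  0.117]))]
[('scoop', array([ 0.432,  0.027, -0.002])), ('scoop_lip', array([0.497, 0.05 , 0.003]))]
[ 0.39685257 -0.20136962  0.20212986] [-1.79997131e+02 -8.32424532e-02 -1.73770704e+02]
```

View pics/k1.png

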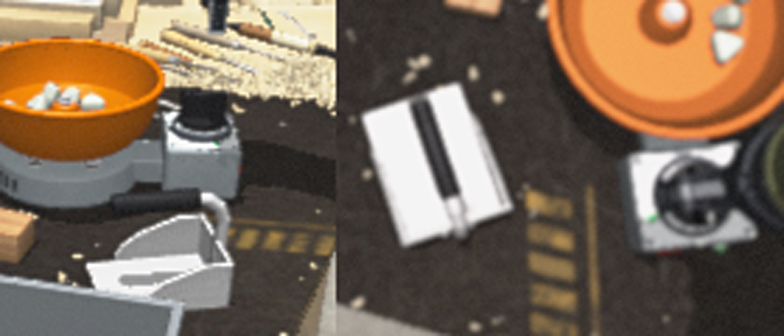

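The scoop stands flat and empty on the bench (top crop (437,165)), and the gripper is above the knob. Descending and gripping the bar.

Request:
step_arm([
  {"turn": [0,0,0],"delta_pos": [0,0,0.08],"gripper": 1},
  {"turn": [0,0,0],"delta_pos": [0,0,0.18],"gripper": 1},
  {"turn": [0,0,0],"delta_pos": [0,0,0.27],"gripper": 1},
  {"turn": [0,0,0],"delta_pos": [0,0,0.32],"gripper": 1},
  {"turn": [0,0,0],"delta_pos": [0,0,0.335],"gripper": 1},
  {"turn": [0,0,0],"delta_pos": [0,0,0.335],"gripper": 0},
  {"turn": [0,0,0],"delta_pos": [0,0,0.335],"gripper": -1},
  {"turn": [0,0,0],"delta_pos": [0,0,0.335],"gripper": -1},
  {"turn": [0,0,0],"delta_pos": [0,0,0.335],"gripper": -1},
  {"turn": [0,0,0],"delta_pos": [0,0,0.335],"gripper": -1},
], squeeze=60)

```text
time_s: 22.88
position: [0.3972, -0.2025, 0.1026]
tcp_rot: [-179.9, -0.0, -173.9]
ft_force: [0.4, -0.3, 0.2]
gripper_width: 0.299
gripper_force: 0.0
```

Request:
step_arm([
  {"turn": [0,0,0],"delta_pos": [0,0,0],"gripper": -1},
  {"turn": [0,0,0],"delta_pos": [0,0,0],"gripper": -1},
  {"turn": [0,0,0],"delta_pos": [0,0,0],"gripper": -1},
  {"turn": [0,0,0],"delta_pos": [0,0,0],"gripper": -1},
])

```text
time_s: 23.22
position: [0.3969, -0.201, 0.1021]
tcp_rot: [179.9, 0.0, -173.8]
ft_force: [0.3, 4.3, 2.5]
gripper_width: 0.176
gripper_force: 62.8
```

Request:
step_arm([
  {"turn": [0,0,0],"delta_pos": [0,0.003,0.01],"gripper": -1},
  {"turn": [0,0,0],"delta_pos": [0,0.003,0.02],"gripper": -1},
  {"turn": [0,0,0],"delta_pos": [0,0.003,0.03],"gripper": -1},
  {"turn": [0,0,0],"delta_pos": [0,0.003,0.034],"gripper": -1},
  {"turn": [0,0,0],"delta_pos": [0,0.003,0.034],"gripper": -1},
  {"turn": [0,0,0],"delta_pos": [0,0.003,0.034],"gripper": -1},
])

```text
time_s: 23.72
position: [0.3969, -0.2009, 0.0923]
tcp_rot: [180.0, 0.0, -173.9]
ft_force: [-1.9, 5.5, 11.7]
gripper_width: 0.175
gripper_force: 64.2
```

Request:
step_arm([
  {"turn": [0,0,0.03],"delta_pos": [0,0,0],"gripper": -1},
  {"turn": [0,0,0.065],"delta_pos": [0,0,0],"gripper": -1},
  {"turn": [0,0,0.1],"delta_pos": [0,0,0],"gripper": -1},
  {"turn": [0,0,0.135],"delta_pos": [0,0,0],"gripper": -1},
  {"turn": [0,0,0.17],"delta_pos": [0,0,0],"gripper": -1},
  {"turn": [0,0,0.2],"delta_pos": [0,0,0],"gripper": -1},
  {"turn": [0,0,0.2],"delta_pos": [0,0,0],"gripper": -1},
])

```text
time_s: 24.3
position: [0.3967, -0.2011, 0.0923]
tcp_rot: [-180.0, -0.0, 149.9]
ft_force: [-2.5, 4.3, 11.7]
gripper_width: 0.174
gripper_force: 64.1
```

Request:
step_arm([
  {"turn": [0,0,0.03],"delta_pos": [0,0,0],"gripper": -1},
  {"turn": [0,0,0.065],"delta_pos": [0,0,0],"gripper": -1},
  {"turn": [0,0,0.1],"delta_pos": [0,0,0],"gripper": -1},
  {"turn": [0,0,0.135],"delta_pos": [0,0,0],"gripper": -1},
  {"turn": [0,0,0.165],"delta_pos": [0,0,0],"gripper": -1},
  {"turn": [0,0,0.184],"delta_pos": [0,0,0],"gripper": -1},
  {"turn": [0,0,0.184],"delta_pos": [0,0,0],"gripper": -1},
  {"turn": [0,0,0.184],"delta_pos": [0,0,0],"gripper": -1},
])

```text
time_s: 24.97
position: [0.3964, -0.2012, 0.0923]
tcp_rot: [-179.9, -0.0, 117.0]
ft_force: [-3.5, 3.1, 12.5]
gripper_width: 0.174
gripper_force: 64.2
```

```bash
python3 -c "
from rig import *;s=get_state();print(s['tcp_rot'],s['torque'],s['ft_force'],s['position'])"
```

```text
[-1.79932876e+02 -5.75628108e-03  1.17023917e+02] [ 0.71497739  0.83474278 -0.03102454] [-3.52331293  3.06497907 12.46195083] [ 0.39642902 -0.20121197  0.09227526]
```

Turned 69.1°. Let it rise, release and lift away.

Request:
step_arm([
  {"turn": [0,0,0],"delta_pos": [0,0,-0.012],"gripper": -1},
  {"turn": [0,0,0],"delta_pos": [0,0,-0.024],"gripper": -1},
  {"turn": [0,0,0],"delta_pos": [0,0,-0.034],"gripper": -1},
  {"turn": [0,0,0],"delta_pos": [0,0,-0.034],"gripper": -1},
  {"turn": [0,0,0],"delta_pos": [0,0,-0.034],"gripper": -1},
])

```text
time_s: 25.38
position: [0.3964, -0.2012, 0.1016]
tcp_rot: [-179.9, -0.0, 117.0]
ft_force: [0.1, 1.5, 3.1]
gripper_width: 0.176
gripper_force: 63.0
```

Request:
step_arm([
  {"turn": [0,0,0],"delta_pos": [0,0,0],"gripper": -0.3},
  {"turn": [0,0,0],"delta_pos": [0,0,0],"gripper": 0.3},
  {"turn": [0,0,0],"delta_pos": [0,0,0],"gripper": 1},
  {"turn": [0,0,0],"delta_pos": [0,0,0],"gripper": 1},
  {"turn": [0,0,0],"delta_pos": [0,0,-0.1],"gripper": 1},
  {"turn": [0,0,0],"delta_pos": [0,0,-0.2],"gripper": 1},
  {"turn": [0,0,0],"delta_pos": [0,0,-0.32],"gripper": 1},
  {"turn": [0,0,0],"delta_pos": [0,0,-0.44],"gripper": 1},
  {"turn": [0,0,0],"delta_pos": [0,0,-0.55],"gripper": 1},
  {"turn": [0,0,0],"delta_pos": [0,0,-0.55],"gripper": 1},
])

```text
time_s: 26.22
position: [0.3995, -0.2028, 0.2729]
tcp_rot: [179.8, 0.4, 117.0]
ft_force: [1.5, -0.4, 0.2]
gripper_width: 1.004
gripper_force: 0.0
```

Request:
step_arm([
  {"turn": [0,0,0],"delta_pos": [-0.1,0.25,-0.05],"gripper": 1},
  {"turn": [0,0,0],"delta_pos": [-0.2,0.5,-0.1],"gripper": 1},
  {"turn": [0,0,0],"delta_pos": [-0.2,0.5,-0.1],"gripper": 1},
  {"turn": [0,0,0],"delta_pos": [-0.2,0.5,-0.1],"gripper": 1},
  {"turn": [0,0,0],"delta_pos": [-0.2,0.5,-0.1],"gripper": 1},
  {"turn": [0,0,0],"delta_pos": [-0.2,0.5,-0.1],"gripper": 1},
])

```text
time_s: 26.72
position: [0.559, -0.1861, 0.2946]
tcp_rot: [-179.8, -0.1, 117.1]
ft_force: [-0.4, -0.4, -0.4]
gripper_width: 0.999
gripper_force: 0.0
```

Run:
```python
from h import *
im=get_image("side");t=get_image("top")
for c in("side","top"):
  for n in("knob_grip","scoop","stone_0","glue","tin","offcut"):print(c,n,[np.round(a["xyz"],3).tolist() for a in place_of(c,n)[:(9 if n[1]=="t" else 1)]])
s=get_state();print(s["position"],s["tcp_rot"],s["time_s"])
cv2.imwrite("pics/k2.png",cv2.resize(np.hstack([im[110:230,290:430],t[180:300,370:480]]),None,fx=3,fy=3,interpolation=cv2.INTER_CUBIC)[...,::-1])
```

```text
side knob_grip [[0.395, -0.204, 0.119]]
side scoop [[0.429, 0.028, -0.001]]
side stone_0 [[0.591, -0.255, 0.089], [0.681, 0.154, 0.008], [0.674, 0.195, 0.014], [0.56, -0.24, 0.086], [0.531, -0.238, 0.095], [0.586, -0.218, 0.08]]
side glue [[0.465, 0.393, -0.004]]
side tin [[0.58, 0.453, 0.001]]
side offcut [[0.617, -0.02, 0.001]]
top knob_grip [[0.399, -0.199, 0.12]]
top scoop [[0.433, 0.03, -0.0]]
top stone_0 [[0.668, 0.302, 0.005], [0.59, -0.218, 0.08], [0.592, -0.255, 0.088], [0.676, 0.189, 0.015], [0.679, 0.162, 0.003], [0.531, -0.234, 0.09], [0.628, -0.202, 0.094], [0.565, -0.245, 0.086]]
top glue []
top tin []
top offcut [[0.612, -0.019, -0.003]]
[ 0.55743227 -0.18644757  0.29642337] [-1.79918871e+02 -2.33880396e-02  1.17023038e+02] 27.4167
```

View pics/k2.png

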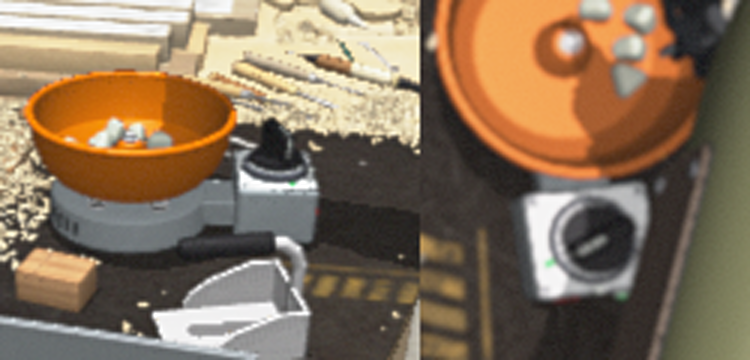

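The knob's white line (top crop (590,245)) now points at the green mark at (550,262), and the knob is up. Five stones are in the bowl, three in the crate, and the scoop is flat. Handing in.

```bash
python3 -c "
from rig import *;print(job_done())"
```

```text
the job is handed in; nothing more can be done
None
```

I handed the job in at about 27 s: five stones are in the bowl, the other three are still in the crate, the empty scoop stands flat on the bench, and the knob has sprung back up at the green mark.

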